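# Put the assay goods away: clean reagents first, specimens last

### The arm

A 6-joint arm with a two-finger parallel gripper is mounted at the origin on the work surface. World frame = base frame: x ahead of the robot, y to its left, z up, the work surface at z = 0. Lengths are in m, angles in rad, forces in N, time in s.
With the tool pointing down it reaches from about 0.425 to 0.95 m from the base axis. Payload 3.5 kg.
Tool frame: the origin (TCP) lies midway between the tips of the shut fingers; the grasp point (between the pads) lies 19 mm behind it (ctrl.pinch_z is the distance from the TCP to the grasp point, in m); z points along the fingers, y is the line along which they close (so a half turn about z gives the same grasp; the last joint's range is limited). The gripper opens to 85 mm and grips with 20 to 120 N. Pads are 22 mm wide; open, the fingers measure 114 mm over their backs; the gripper's body (76 mm by 85 mm) begins 54 mm behind the grasp point. The pads swing forward as they close: fully open they stand 13 mm farther back than shut.
Start: joints at [0.963, 0.286, 1.577, -0, 1.279, -0.15], TCP at [0.298, 0.605, 0.231] pointing down, gripper open.
Joint ranges: [-2.77, 2.77], [-0.9, 2.22], [0.21, 2.48], [-1.53, 4.67], [0.24, 2.81], [-2.84, 2.84]. Speed limits (rad/s): [2.79, 2.79, 3.14, 3.14, 3.14, 3.14].

### API

Orientations are given as a unit quaternion [x, y, z, w].
In Python, from plant import get_state, viewer, sign_off, ctrl gives the robot as it stands. The module is installed in compiled form; this text tells all that it offers.
- The arm moves only by the shell command python3 -m handwheel 'ROWS' [FORCE]. ROWS is JSON, a list that holds one entry, the list of rows, each a list of 5 numbers: the finger opening in m, from 0 to 0.0854, then the shift along the tool's x, y, z in m, then the turn about the tool's z in degrees. In form: [[[claw, x, y, z, spin], ...]]. A call has 1 to 12 rows; each row shifts and turns the commanded pose from where the row before left it, along the tool's axes as they then stand; what a row does not reach is not made up. A row lasts 1/12 s, in which the tool goes at most 41.7 mm and 7.16 degrees, less where a joint would pass 70% of its speed; a pose out of reach is approached as far as the arm can. A call is refused whole if a number of a shift passes 0.0417 or a number of a turn 7.16, either way. A call with a gripper value outside its range is refused whole. The fingers move at their own pace and stop on an object; FORCE is the grip in N (left out, the last holds). Time passes only in rows, so rows that do not move let the fingers close. It gives the time, the measured TCP pose, the force, the opening and the grip force at its end, in the units of the state.
- get_state(): the state, without advancing time (a new reading comes with each control period).
- viewer.read_camera(name): name is "side" or "top"; returns the picture (384x512x3 uint8, blue, green, red); there is no depth.
- viewer.camera_params(name): a dict with "fov_y" (degrees; the focal length in pixels is half the picture's height over the tangent of half this angle, whatever the lens; pixels are square), "cx", "cy" (the principal point, pixels), "xyz" and "attitude" of the camera in the world. Camera axes: x right, y up, looking along -z (the intrinsics and any distortion apply to the point x, -y, -z); pixel columns grow to the right and rows downward; lengths in m; the calibration is good to about 2 mm. A picture is of the moment at which its call begins. camera_params takes no time and is no camera call.
- sign_off(): hands the job in; it is judged then, once.
Trained networks look in the newest picture that a camera, given by its name, has taken for a name from the list of things; names that differ only in an ending like _2 or _b are one class to them, and where a whole thing is asked for, a point or a joint stands for the part that bears it (a point fixed in the world has none). Each returns a list of dicts, best first, with "confidence" (0 to 1); they miss things now and then, are a little off and sometimes report something else, mostly with a low value. They report only what shows in the picture. A call takes as long as a camera call.
- viewer.look_for(camera, name): "extent" ([left, top, width, height] as shares, 0 to 1, of the picture: columns of its width, rows of its height, round what is visible of it).
- viewer.outline_of(camera, name): "mask" (384x512 bool, what is visible of it) and "extent" ([left, top, width, height] as shares, 0 to 1, of the picture: columns of its width, rows of its height, round what is visible of it).
- viewer.pinpoint(camera, name): "xy" ([column, row] as shares, 0 to 1, of the picture: columns of its width, rows of its height: a listed point, or the origin of a listed thing).
The state is a dict: "time": time; "qpos": joint angles; "dq": joint speeds; "joint_efforts": joint torques, N m; "eef_pos": TCP position; "tcp_rot": TCP orientation; "contact_force": force on the tool from outside, world axes, zero at the start; "wrist_torque": the same for the moment, N m; "opening": opening from 0.0 (shut) to 1.0 (fully open); "finger_force": force on a finger pad.
Only numpy, scipy, OpenCV 4.12 (cv2) and the standard library are available. Lean on these libraries where they do the work, as an engineer would, in place of code of your own. Each camera call takes 0.05 s, during which the arm holds its last target. There are 200 camera calls.

### The job

Put away the goods on the lab bench, clean ones first: stand the two amber reagent bottles in the white tray, each in the bay whose floor has the colour of its cap, and seat the white reagent cartridge with the teal top in the slot of the dark carrier, lengthwise and flat on its floor. Only when those three are in, stand the two specimen pots in the grey tray, each in the bay whose floor has the colour of its lid; until then leave the pots where they are. Never tip anything over, set each thing down gently rather than dropping it, and leave everything standing upright.

Things in the scene. Friction and masses are not known exactly. Their poses are not given: they have to be found in the camera images.
- bottle_blue: Amber reagent bottle with a white paper label and a blue screw cap, standing upright: 42 mm diameter body, straight-sided from the foot up to 66 mm, then a shoulder; cap 30 mm diameter from 74 to 90 mm (total height 90 mm); about 0.14 kg. Round: its yaw does not matter. Origin: centre of its underside; z up along its axis.
- bottle_green: Amber reagent bottle with a white paper label and a green screw cap, standing upright: 42 mm diameter body, straight-sided from the foot up to 66 mm, then a shoulder; cap 30 mm diameter from 74 to 90 mm (total height 90 mm); about 0.14 kg. Round: its yaw does not matter. Origin: centre of its underside; z up along its axis.
- pot_red: White specimen pot with a red screw lid, standing upright: 68 mm tall; body 48 mm diameter at the foot widening to 52 mm; the lid is 55 mm diameter, from 50 to 68 mm above the foot, and is the place to grip. About 0.11 kg. Round: its yaw does not matter. Origin: centre of its underside; z up along its axis.
- pot_yellow: White specimen pot with a yellow screw lid, standing upright: 68 mm tall; body 48 mm diameter at the foot widening to 52 mm; the lid is 55 mm diameter, from 50 to 68 mm above the foot, and is the place to grip. About 0.11 kg. Round: its yaw does not matter. Origin: centre of its underside; z up along its axis.
- cartridge: White box-shaped reagent cartridge with a teal top and two dark dots on it: 70 mm long (its x), 32 mm wide (its y), 62 mm tall, about 0.13 kg; grip it across the 32 mm width. Either way round is the same. Origin: centre of its underside; z up.
- bottle_tray: White open tray fixed to the bench; two bays side by side along its y, each 66 mm square inside. The bay with the blue floor is centred at y = +35 mm, the one with the green floor at y = -35 mm (x = 0). Walls 4 mm thick, rims and divider 22 mm above the bench; bay floor 4 mm above the bench. Outer size 74 mm (x) by 144 mm (y). Origin: centre of its underside; z up.
- pot_tray: Grey open tray fixed to the bench, two square bays side by side along its y, each 76 mm square inside. The bay with the red floor is centred at y = +40 mm, the one with the yellow floor at y = -40 mm (x = 0). Walls 4 mm thick, rims and divider 22 mm above the bench; bay floor 4 mm above the bench. Outer size 84 mm (x) by 164 mm (y). Origin: centre of its underside; z up.
- carrier: Dark grey open carrier with a teal floor, fixed to the bench: a single slot 94 mm long (its x) and 56 mm wide (its y) inside. Walls 4 mm thick, rim 22 mm above the bench; slot floor 4 mm above the bench. Origin: centre of its underside; z up.

How it is judged:
On the way, in this order (a step that is already met when the one before it is completed fails the run):
1. both reagent bottles and the cartridge stand in their places while the specimen pots are still where they were (within 30 mm) (x of bottle_blue in the frame of bottle_tray between -0.016 and 0.016 m and y of bottle_blue in the frame of bottle_tray between 0.019 and 0.051 m and z of bottle_blue in the frame of bottle_tray between -0.002 and 0.01 m and angle between each of bottle_blue, bottle_green, cartridge's own z axis and vertical below 0.15 rad and x of bottle_green in the frame of bottle_tray between -0.016 and 0.016 m and y of bottle_green in the frame of bottle_tray between -0.051 and -0.019 m and z of bottle_green in the frame of bottle_tray between -0.002 and 0.01 m and x of cartridge in the frame of carrier between -0.016 and 0.016 m and y of cartridge in the frame of carrier between -0.016 and 0.016 m and z of cartridge in the frame of carrier between -0.002 and 0.01 m and angle between the x axis of cartridge and the x axis of carrier, either way round below 0.4 rad and distance of each of pot_red, pot_yellow from where it was at the start of the episode below 0.03 m), for 0.2 s.
2. both specimen pots stand in the bays of their lid colours (x of pot_red in the frame of pot_tray between -0.016 and 0.016 m and y of pot_red in the frame of pot_tray between 0.024 and 0.056 m and z of pot_red in the frame of pot_tray between -0.002 and 0.01 m and angle between each of pot_red, pot_yellow's own z axis and vertical below 0.15 rad and x of pot_yellow in the frame of pot_tray between -0.016 and 0.016 m and y of pot_yellow in the frame of pot_tray between -0.056 and -0.024 m and z of pot_yellow in the frame of pot_tray between -0.002 and 0.01 m), for 0.2 s.
At the end, for the whole second after the job is handed in: Bottles and pots upright (0.15 rad) on the floor of the bay of their own colour, within 16 mm of its centre along each tray axis; cartridge flat in the carrier slot, within 16 mm of its centre along each axis and lengthwise (0.4 rad, either way round); all five released and at rest (all of step 2 and x of bottle_blue in the frame of bottle_tray between -0.016 and 0.016 m and y of bottle_blue in the frame of bottle_tray between 0.019 and 0.051 m and z of bottle_blue in the frame of bottle_tray between -0.002 and 0.01 m and angle between each of bottle_blue, bottle_green, cartridge's own z axis and vertical below 0.15 rad and x of bottle_green in the frame of bottle_tray between -0.016 and 0.016 m and y of bottle_green in the frame of bottle_tray between -0.051 and -0.019 m and z of bottle_green in the frame of bottle_tray between -0.002 and 0.01 m and x of cartridge in the frame of carrier between -0.016 and 0.016 m and y of cartridge in the frame of carrier between -0.016 and 0.016 m and z of cartridge in the frame of carrier between -0.002 and 0.01 m and angle between the x axis of cartridge and the x axis of carrier, either way round below 0.4 rad and linear speed of each of bottle_blue, bottle_green, pot_red, pot_yellow, cartridge below 0.02 m/s); the robot touches nothing.
It fails at once if a bottle, pot or the cartridge is tipped over (more than 0.7 rad from upright) (angle between any of bottle_blue, bottle_green, pot_red, pot_yellow, cartridge's own z axis and vertical above 0.7 rad).
It fails at once if a bottle, pot or the cartridge is dropped or flung (faster than 0.8 m/s while not held, as after a fall of 33 mm) ((linear speed of bottle_blue above 0.8 m/s and contact force between bottle_blue and the fingers below 0.05 N) or (linear speed of bottle_green above 0.8 m/s and contact force between bottle_green and the fingers below 0.05 N) or (linear speed of pot_red above 0.8 m/s and contact force between pot_red and the fingers below 0.05 N) or (linear speed of pot_yellow above 0.8 m/s and contact force between pot_yellow and the fingers below 0.05 N) or (linear speed of cartridge above 0.8 m/s and contact force between cartridge and the fingers below 0.05 N)).
It also fails if it takes over 144 s, if anything falls off the work surface, if the arm or the gripper's body presses on something with over 40 N, if the wrist force passes 120 N, or if a joint passes its speed limit or range.

## Working session

There is one attempt and no reset: what is moved stays moved. The work goes in short steps, Python scripts to look and compute and a shell command to move; the robot and the scene stay as the last step left them, time stands still between calls to the robot, and variables do not carry over. Pictures are saved under pics/ and viewed, at most 14 in all, crops included, and the job is handed in when it is done.

```bash
mkdir -p pics; python3 - <<'E'
from plant import get_state, viewer, ctrl
import cv2
s=get_state();print(s, ctrl.pinch_z)
for c in("side","top"):
    cv2.imwrite(f"pics/{c}0.png",viewer.read_camera(c));print(c,viewer.camera_params(c))
for n in "bottle_blue bottle_green pot_red pot_yellow cartridge bottle_tray pot_tray carrier".split():
    for c in("side","top"):
        print(n,c,[(round(d['confidence'],2),[round(d['xy'][0]*512,1),round(d['xy'][1]*384,1)]) for d in viewer.pinpoint(c,n)[:3]])
E
```

```text
{'time': 0.0, 'qpos': array([ 9.63001500e-01,  2.87214419e-01,  1.57813761e+00,  2.71078957e-05,
        1.27859163e+00, -1.50014035e-01]), 'dq': array([ 1.78851558e-04, -1.07834243e-03,  4.52008679e-04,  9.58671835e-04,
        3.80785768e-05,  8.66999365e-04]), 'joint_efforts': array([ 1.90158164e-03, -4.05977297e+01, -2.92632276e+01, -7.09636015e-05,
        5.71789162e-03,  3.41531774e-06]), 'eef_pos': array([0.29792991, 0.60498153, 0.22993599]), 'tcp_rot': array([ 2.26900660e-01,  9.73917198e-01, -1.08732463e-03, -4.46875985e-04]), 'contact_force': array([-0.43974348, -0.21806601, -0.15743853]), 'wrist_torque': array([ 0.01848668, -0.00389065,  0.00731991]), 'finger_force': 0.0, 'opening': 0.9987670176031778} 0.0187
side {'fov_y': 50.673788897288546, 'cx': 253.51274635162872, 'cy': 184.26706370414627, 'xyz': array([-0.104846  , -0.63246497,  0.66904508]), 'attitude': array([ 0.42141429, -0.17938234, -0.32745829,  0.82643998])}
top {'fov_y': 48.79578552870689, 'cx': 261.38883662152426, 'cy': 193.13336662499543, 'xyz': array([0.3673629 , 0.01460144, 1.06015869]), 'attitude': array([ 0.03339601, -0.05432725, -0.69516151,  0.71601936])}
bottle_blue side [(0.66, [142.0, 178.5])]
bottle_blue top [(0.55, [189.1, 223.6]), (0.18, [259.9, 204.7])]
bottle_green side [(0.62, [282.2, 240.7])]
bottle_green top [(0.66, [327.4, 213.3])]
pot_red side [(0.55, [244.3, 205.6])]
pot_red top [(0.76, [258.6, 206.8])]
pot_yellow side [(0.75, [140.1, 177.1]), (0.39, [285.8, 290.6])]
pot_yellow top []
cartridge side [(0.92, [282.6, 290.6]), (0.24, [175.7, 148.3])]
cartridge top [(0.76, [364.8, 262.3])]
bottle_tray side []
bottle_tray top [(0.61, [258.1, 130.0])]
pot_tray side []
pot_tray top [(0.95, [113.4, 185.8])]
carrier side [(0.94, [370.0, 261.1])]
carrier top [(0.92, [394.3, 182.2])]
```

View pics/top0.png

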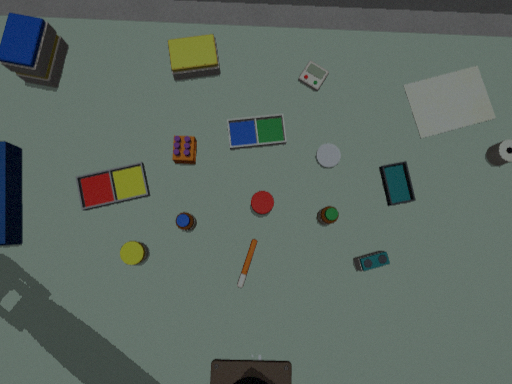

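View pics/side0.png

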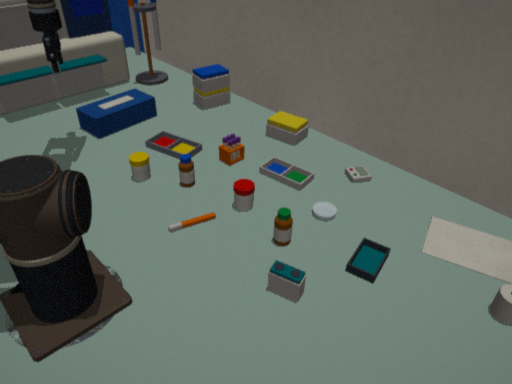

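The top view has blue bottle (185,221), green bottle (328,215), red pot (262,203), yellow pot (132,253), cartridge (372,261), carrier (398,184), white tray (257,131) and grey tray (113,187). The networks' top-view hits match these, except that yellow pot was missed. In the side view, "pot_yellow" at (140,177) is right and "bottle_blue" at (142,178) is wrong: that bottle stands at (187,172).

```bash
cat > h.py <<'E'
import numpy as np, cv2
from scipy.spatial.transform import Rotation as R
from plant import get_state, viewer
def geo(c):
    p=viewer.camera_params(c); return p,192/np.tan(np.radians(p['fov_y']/2)),R.from_quat(p['attitude']).as_matrix()
def ray(c,uv,z):
    p,f,M=geo(c); d=M@np.array([(uv[0]-p['cx'])/f,-(uv[1]-p['cy'])/f,-1]); return (p['xyz']+d*(z-p['xyz'][2])/d[2])[:2]
HUE=dict(red=(172,8),yellow=(22,36),blue=(105,125),green=(50,78),teal=(82,100))
def blob(img,col,uv,rad=30):
    h=cv2.cvtColor(img,cv2.COLOR_BGR2HSV).astype(int); a,b=HUE[col]; H=h[...,0]
    m=((H>=a)&(H<=b) if a<b else (H>=a)|(H<=b))&(h[...,1]>120)&(h[...,2]>40)
    yy,xx=np.mgrid[:384,:512]; m&=(xx-uv[0])**2+(yy-uv[1])**2<rad**2
    n,l,st,ce=cv2.connectedComponentsWithStats(m.astype(np.uint8))
    if n<2: return None
    k=1+np.argmax(st[1:,4]); pts=np.argwhere(l==k)[:,::-1].astype(np.float32)
    return ce[k],pts
E
python3 - <<'E'
from h import *
T=dict(pot_red=('red',.064,(262,203),(244,187)),pot_yellow=('yellow',.064,(132,253),(140,160)),bottle_blue=('blue',.087,(183,221),(186,160)),
bottle_green=('green',.087,(330,215),(284,215)),cartridge=('teal',.062,(372,261),(287,272)),carrier=('teal',.004,(398,184),(369,259)),
bt_b=('blue',.004,(243,132),(273,172)),bt_g=('green',.004,(271,130),(298,177)),pt_r=('red',.004,(97,190),(164,142)),pt_y=('yellow',.004,(130,183),(184,149)))
I={c:cv2.imread(f"pics/{c}0.png") for c in("top","side")}
for n,(col,z,*uv) in T.items():
    o=[n]
    for c,u in zip(("top","side"),uv):
        b=blob(I[c],col,u,25)
        if b is None: o.append(None);continue
        w=np.array([ray(c,q,z) for q in b[1]],np.float32)
        r=cv2.minAreaRect(w*1000)
        o+= [c,len(w),ray(c,b[0],z).round(4),'rect',np.round(r[0]),np.round(r[1]),round(r[2],1)]
    print(*o)
E
```

```text
pot_red top 418 [ 0.4707 -0.0151] rect [471. -15.] [52. 52.] 1.7 side 291 [ 0.4654 -0.0201] rect [466. -21.] [69. 51.] 47.9
pot_yellow top 468 [0.3448 0.2816] rect [345. 282.] [53. 55.] 1.6 side 252 [0.339  0.2743] rect [339. 275.] [78. 52.] 58.1
bottle_blue top 130 [0.4217 0.1658] rect [422. 166.] [28. 27.] 47.2 side 88 [0.417  0.1604] rect [416. 161.] [42. 27.] 53.4
bottle_green top 126 [ 0.4466 -0.1751] rect [ 447. -175.] [26. 28.] 1.7 side 127 [ 0.4415 -0.1788] rect [ 442. -179.] [40. 27.] 43.3
cartridge top 220 [ 0.3408 -0.2825] rect [ 341. -283.] [28. 65.] 16.6 side 301 [ 0.3352 -0.2878] rect [ 337. -286.] [33. 65.] 17.7Traceback (most recent call last):
  File "<stdin>", line 11, in <module>
  File "h.py", line 7, in ray
    p,f,M=geo(c); d=M@np.array([(uv[0]-p['cx'])/f,-(uv[1]-p['cy'])/f,-1]); return (p['xyz']+d*(z-p['xyz'][2])/d[2])[:2]
          ~~~^^^
  File "h.py", line 5, in geo
    p=viewer.camera_params(c); return p,192/np.tan(np.radians(p['fov_y']/2)),R.from_quat(p['attitude']).as_matrix()
ValueError: time passes only in moves, steps and waits
```

```bash
sed -i 's/^def geo/import functools\n@functools.cache\ndef geo/' h.py
python3 - <<'E'
from h import *
T=dict(cartridge=('teal',.062,(372,261),(287,272)),carrier=('teal',.004,(398,184),(369,259)),
bt_b=('blue',.004,(243,132),(273,172)),bt_g=('green',.004,(271,130),(298,177)),pt_r=('red',.004,(97,190),(164,142)),pt_y=('yellow',.004,(130,183),(184,149)))
I={c:cv2.imread(f"pics/{c}0.png") for c in("top","side")}
for n,(col,z,*uv) in T.items():
    o=[n]
    for c,u in zip(("top","side"),uv):
        b=blob(I[c],col,u,25)
        if b is None: o.append(None);continue
        w=np.array([ray(c,q,z) for q in b[1]],np.float32)
        r=cv2.minAreaRect(w*1000)
        o+= [c,len(w),ray(c,b[0],z).round(4),'rect',np.round(r[0]),np.round(r[1]),round(r[2],1)]
    print(*o)
s=get_state();print(s['time'],s['eef_pos'],R.from_quat(s['tcp_rot']).as_matrix().round(3))
E
```

```text
cartridge top 220 [ 0.3408 -0.2825] rect [ 341. -283.] [28. 65.] 16.6 side 301 [ 0.3352 -0.2878] rect [ 337. -286.] [33. 65.] 17.7
carrier top 690 [ 0.5355 -0.3594] rect [ 535. -359.] [95. 49.] 13.0 side 606 [ 0.5416 -0.3534] rect [ 543. -353.] [80. 54.] 12.2
bt_b top 564 [0.6543 0.0383] rect [655.  38.] [60. 64.] 7.7 side 135 [0.6617 0.0457] rect [662.  46.] [42. 52.] 8.7
bt_g top 542 [ 0.6642 -0.0314] rect [664. -31.] [59. 63.] 8.2 side 133 [ 0.6716 -0.0227] rect [672. -23.] [39. 51.] 7.6
pt_r top 830 [0.4966 0.3953] rect [497. 395.] [72. 71.] 14.5 side 152 [0.5011 0.4048] rect [502. 404.] [55. 61.] 16.0
pt_y top 822 [0.5173 0.3179] rect [518. 318.] [73. 71.] 14.8 side 165 [0.5226 0.3284] rect [523. 328.] [58. 59.] 12.7
0.9 [0.29828572 0.6055118  0.23135218] [[-0.897  0.442  0.   ]
 [ 0.442  0.897  0.   ]
 [ 0.     0.    -1.   ]]
```

```bash
python3 -m handwheel '[[[0.085,0,0,0,7.1],[0.085,0,0,0,7.1],[0.085,0,0,0,7.1],[0.085,0,0,0,7.1],[0.085,0,0,0,7.1],[0.085,0,0,0,7.1],[0.085,0,0,0,7.1],[0.085,0,0,0,7.1],[0.085,0,0,0,7]]]' 40
python3 -m handwheel '[[[0.085,-0.0366,0.0103,0,0],[0.085,-0.0366,0.0103,0,0],[0.085,-0.0366,0.0103,0,0],[0.085,-0.0366,0.0103,0,0],[0.085,-0.0366,0.0103,0,0],[0.085,-0.0366,0.0103,0,0],[0.085,-0.0366,0.0103,0,0],[0.085,-0.0366,0.0103,0,0],[0.085,-0.0366,0.0103,0,0],[0.085,-0.0366,0.0103,0,0],[0.085,-0.0366,0.0103,0,0],[0.085,-0.0366,0.0103,0,0]]]'
python3 -m handwheel '[[[0.085,0,0,0,0],[0.085,0,0,0,0],[0.085,0,0,0,0]]]'
python3 -c "
from h import *
s=get_state();print(s['eef_pos'],R.from_quat(s['tcp_rot']).as_matrix().round(3));cv2.imwrite('pics/top1.png',viewer.read_camera('top'))"
```

```text
time: 1.65
eef_pos: [0.2983, 0.6055, 0.2314]
tcp_rot: [0.709, 0.705, 0.0, -0.0]
contact_force: [0.9, 0.5, -0.3]
opening: 0.994
finger_force: 0.0
time: 2.65
eef_pos: [0.4218, 0.1645, 0.2317]
tcp_rot: [0.707, 0.707, 0.001, 0.0]
contact_force: [-0.3, 0.3, -0.3]
opening: 0.993
finger_force: 0.0
time: 2.9
eef_pos: [0.4217, 0.1663, 0.2315]
tcp_rot: [0.708, 0.707, 0.0, -0.0]
contact_force: [-0.2, 0.0, -0.2]
opening: 0.993
finger_force: 0.0
[0.42166393 0.16631702 0.23148972] [[ 0.001  1.     0.   ]
 [ 1.    -0.001  0.001]
 [ 0.001  0.    -1.   ]]
```

View pics/top1.png

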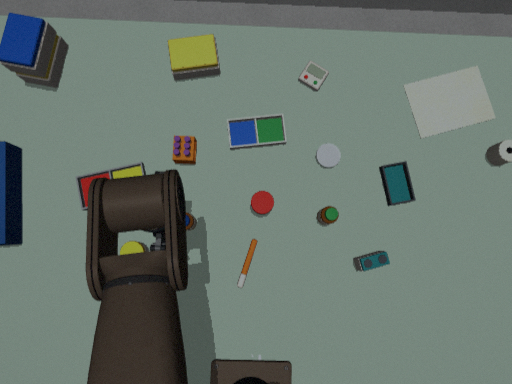

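The view shows the gripper over the blue bottle (190,221), and nothing else has moved. The arm tracks its commands well.

```bash
python3 -m handwheel '[[[0.085,0,0,0.032,0],[0.085,0,0,0.032,0],[0.085,0,0,0.032,0],[0.085,0,0,0.032,0],[0.085,0,0,0.032,0],[0.085,0,0,0.02,0],[0.085,0,0,0.012,0],[0.085,0,0,0.01,0],[0.085,0,0,0,0]]]'
python3 -m handwheel '[[[0.02,0,0,0,0],[0.02,0,0,0,0],[0.02,0,0,0,0],[0.02,0,0,0,0],[0.02,0,0,0,0],[0.02,0,0,0,0],[0.02,0,0,0,0],[0.02,0,0,0,0],[0.02,0,0,0,0],[0.02,0,0,0,0]]]' 40
```

```text
time: 3.7
eef_pos: [0.4197, 0.1672, 0.0273]
tcp_rot: [0.706, 0.708, -0.002, -0.001]
contact_force: [-0.8, -0.4, -0.5]
opening: 0.995
finger_force: 0.0
time: 4.53
eef_pos: [0.4226, 0.1665, 0.0307]
tcp_rot: [0.707, 0.707, 0.001, 0.0]
contact_force: [-1.2, 0.6, 6.7]
opening: 0.485
finger_force: 40.6
```

```bash
python3 -m handwheel '[[[0.02,0,0,-0.005,0],[0.02,0,0,-0.015,0],[0.02,0,0,-0.03,0],[0.02,0,0,-0.03,0],[0.02,0,0,-0.03,0],[0.02,0,0,-0.02,0],[0.02,0,0,-0.01,0],[0.02,0,0,0,0]]]'
python3 -m handwheel '[[[0.02,-0.0057,0.0102,0,0],[0.02,-0.0117,0.0212,0,0],[0.02,-0.0117,0.0212,0,0],[0.02,-0.0117,0.0212,0,0],[0.02,-0.0117,0.0212,0,0],[0.02,-0.0117,0.0212,0,0],[0.02,-0.0117,0.0212,0,0],[0.02,-0.0117,0.0212,0,0],[0.02,-0.0117,0.0212,0,0],[0.02,-0.0117,0.0212,0,0],[0.02,-0.0117,0.0212,0,0],[0.02,-0.0057,0.0102,0,0]]]'
python3 -m handwheel '[[[0.02,0,0,0,0],[0.02,0,0,0,0],[0.02,0,0,0,0]]]'
python3 -c "
from h import *
s=get_state();print(s['eef_pos']);cv2.imwrite('pics/side2.png',viewer.read_camera('side'))"
```

```text
time: 5.2
eef_pos: [0.4231, 0.1664, 0.1719]
tcp_rot: [0.707, 0.707, 0.002, 0.002]
contact_force: [0.5, 0.4, -1.8]
opening: 0.48
finger_force: 40.9
time: 6.2
eef_pos: [0.6551, 0.0353, 0.1653]
tcp_rot: [0.708, 0.706, -0.001, -0.001]
contact_force: [-0.1, 1.3, -1.7]
opening: 0.48
finger_force: 40.9
time: 6.45
eef_pos: [0.6526, 0.0378, 0.1668]
tcp_rot: [0.707, 0.707, -0.001, -0.002]
contact_force: [-0.1, -0.4, -1.8]
opening: 0.48
finger_force: 40.9
[0.65263138 0.03776839 0.16681239]
```

View pics/side2.png

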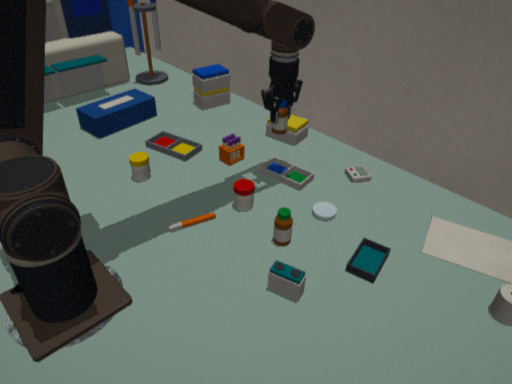

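The blue bottle hangs upright in the gripper at (281,120), above the white tray. Next I lower it.

```bash
python3 -m handwheel '[[[0.02,0,0,0.015,0],[0.02,0,0,0.025,0],[0.02,0,0,0.025,0],[0.02,0,0,0.025,0],[0.02,0,0,0.02,0],[0.02,0,0,0.01,0],[0.02,0,0,0.005,0],[0.02,0,0,0.003,0],[0.02,0,0,0.002,0],[0.02,0,0,0.001,0],[0.02,0,0,0,0],[0.02,0,0,0,0]]]'
```

```text
time: 7.5
eef_pos: [0.6548, 0.0377, 0.0395]
tcp_rot: [0.707, 0.707, 0.001, 0.001]
contact_force: [0.3, 0.3, -2.5]
opening: 0.48
finger_force: 41.0
```

```bash
python3 -m handwheel '[[[0.02,0,0,0.002,0],[0.02,0,0,0.002,0],[0.02,0,0,0.001,0],[0.02,0,0,0.001,0],[0.02,0,0,0,0],[0.02,0,0,0,0]]]'
```

```text
time: 8.0
eef_pos: [0.6546, 0.0376, 0.0348]
tcp_rot: [0.707, 0.707, -0.0, 0.0]
contact_force: [-4.1, -0.5, 7.7]
opening: 0.48
finger_force: 41.8
```

```bash
python3 -m handwheel '[[[0.06,0,0,0,0],[0.085,0,0,0,0],[0.085,0,0,0,0],[0.085,0,0,0,0],[0.085,0,0,0,0],[0.085,0,0,0,0],[0.085,0,0,-0.02,0],[0.085,0,0,-0.035,0],[0.085,0,0,-0.04,0],[0.085,0,0,-0.035,0],[0.085,0,0,0,0]]]'
python3 -m handwheel '[[[0.085,-0.0177,-0.0173,0,0],[0.085,-0.0177,-0.0173,0,0],[0.085,-0.0177,-0.0173,0,0],[0.085,-0.0177,-0.0173,0,0],[0.085,-0.0177,-0.0173,0,0],[0.085,-0.0177,-0.0173,0,0],[0.085,-0.0177,-0.0173,0,0],[0.085,-0.0177,-0.0173,0,0],[0.085,-0.0177,-0.0173,0,0],[0.085,-0.0177,-0.0173,0,0],[0.085,-0.0177,-0.0173,0,0],[0.085,-0.0177,-0.0173,0,0]]]'
python3 -m handwheel '[[[0.085,0,0,0,0],[0.085,0,0,0,0],[0.085,0,0,0,0]]]'
python3 -c "
from h import *
I=viewer.read_camera('top');cv2.imwrite('pics/top3.png',I)
for c,u in(('blue',(243,132)),('green',(271,130)),('red',(262,203)),('yellow',(132,253))):
  b=blob(I,c,u,22);print(c,ray('top',b[0],.087 if c=='blue' else .064) if b else b)"
```

```text
time: 8.92
eef_pos: [0.6591, 0.0373, 0.1726]
tcp_rot: [0.707, 0.707, 0.005, 0.006]
contact_force: [1.3, 0.2, 1.9]
opening: 0.992
finger_force: 0.0
time: 9.92
eef_pos: [0.4453, -0.1752, 0.1622]
tcp_rot: [0.707, 0.707, 0.0, 0.0]
contact_force: [-0.9, 0.0, 0.2]
opening: 0.997
finger_force: 0.0
time: 10.17
eef_pos: [0.4465, -0.1745, 0.1623]
tcp_rot: [0.707, 0.707, 0.0, 0.0]
contact_force: [-0.0, 0.1, 0.2]
opening: 0.994
finger_force: 0.0
blue [0.62423095 0.03683815]
green [ 0.6473555 -0.0287763]
red [ 0.47089608 -0.01506703]
yellow [0.34470172 0.28163113]
```

View pics/top3.png

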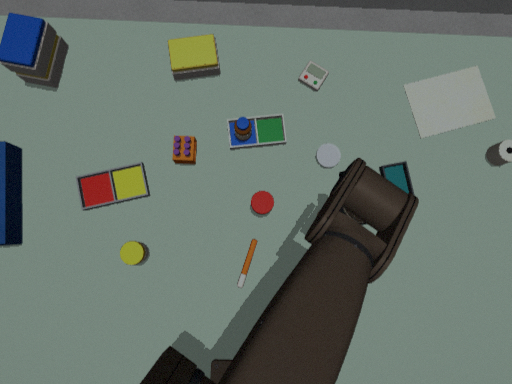

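The blue bottle stands upright in the blue bay with its cap at (243,123). The pots have not moved. Now the green bottle.

```bash
python3 -c "
from h import *
print(ray('top',(243,123),.09),ray('top',(330,215),.09))"
python3 -m handwheel '[[[0.085,0,0,0.025,0],[0.085,0,0,0.03,0],[0.085,0,0,0.03,0],[0.085,0,0,0.025,0],[0.085,0,0,0.015,0],[0.085,0,0,0.007,0],[0.085,0,0,0,0],[0.085,0,0,0,0]]]'
python3 -m handwheel '[[[0.02,0,0,0,0],[0.02,0,0,0,0],[0.02,0,0,0,0],[0.02,0,0,0,0],[0.02,0,0,0,0],[0.02,0,0,0,0],[0.02,0,0,0,0],[0.02,0,0,0,0],[0.02,0,0,0,0],[0.02,0,0,0,0]]]' 40
python3 -m handwheel '[[[0.02,0,0,-0.005,0],[0.02,0,0,-0.015,0],[0.02,0,0,-0.03,0],[0.02,0,0,-0.03,0],[0.02,0,0,-0.03,0],[0.02,0,0,-0.02,0],[0.02,0,0,-0.01,0],[0.02,0,0,0,0],[0.02,0,0,0,0]]]'
```

```text
[0.65395047 0.03542119] [ 0.44303525 -0.17223696]
time: 10.88
eef_pos: [0.447, -0.1744, 0.0307]
tcp_rot: [0.707, 0.707, 0.0, 0.0]
contact_force: [1.0, 0.9, -0.4]
opening: 0.994
finger_force: 0.0
time: 11.72
eef_pos: [0.4469, -0.1751, 0.0316]
tcp_rot: [0.707, 0.707, 0.0, 0.001]
contact_force: [-0.9, 0.7, 5.8]
opening: 0.478
finger_force: 40.6
time: 12.47
eef_pos: [0.4459, -0.1743, 0.1696]
tcp_rot: [0.707, 0.707, -0.0, -0.0]
contact_force: [-0.9, 0.6, -1.4]
opening: 0.482
finger_force: 40.8
```

```bash
python3 -m handwheel '[[[0.02,0.0065,0.0098,0,0],[0.02,0.013,0.0197,0,0],[0.02,0.013,0.0197,0,0],[0.02,0.013,0.0197,0,0],[0.02,0.013,0.0197,0,0],[0.02,0.013,0.0197,0,0],[0.02,0.013,0.0197,0,0],[0.02,0.013,0.0197,0,0],[0.02,0.013,0.0197,0,0],[0.02,0.013,0.0197,0,0],[0.02,0.013,0.0197,0,0],[0.02,0.0065,0.0098,0,0]]]'
python3 -m handwheel '[[[0.02,0,0,0,0],[0.02,0,0,0,0],[0.02,0,0,0,0]]]'
```

```text
time: 13.47
eef_pos: [0.6637, -0.0293, 0.167]
tcp_rot: [0.707, 0.707, -0.001, -0.002]
contact_force: [-0.1, -0.1, -1.4]
opening: 0.481
finger_force: 40.9
time: 13.72
eef_pos: [0.6619, -0.0319, 0.169]
tcp_rot: [0.707, 0.707, -0.001, -0.001]
contact_force: [-0.5, 0.3, -1.4]
opening: 0.48
finger_force: 40.9
```

Go down 0.128 to about 0.041, then feel for the floor.

```bash
python3 -m handwheel '[[[0.02,0,0,0.015,0],[0.02,0,0,0.025,0],[0.02,0,0,0.025,0],[0.02,0,0,0.025,0],[0.02,0,0,0.02,0],[0.02,0,0,0.01,0],[0.02,0,0,0.005,0],[0.02,0,0,0.004,0],[0.02,0,0,0.002,0],[0.02,0,0,0.001,0],[0.02,0,0,0,0],[0.02,0,0,0,0]]]'
python3 -m handwheel '[[[0.02,0,0,0.001,0],[0.02,0,0,0.001,0],[0.02,0,0,0,0],[0.02,0,0,0,0]]]'
```

```text
time: 14.72
eef_pos: [0.6637, -0.0318, 0.0396]
tcp_rot: [0.707, 0.707, 0.001, 0.001]
contact_force: [0.4, -0.1, -0.6]
opening: 0.477
finger_force: 40.9
time: 15.05
eef_pos: [0.6629, -0.0316, 0.0363]
tcp_rot: [0.707, 0.707, -0.0, -0.0]
contact_force: [0.2, 0.7, -1.1]
opening: 0.479
finger_force: 40.9
```

```bash
python3 -m handwheel '[[[0.02,0,0,0.001,0],[0.02,0,0,0.0007,0],[0.02,0,0,0,0],[0.02,0,0,0,0]]]'
python3 -m handwheel '[[[0.06,0,0,0,0],[0.085,0,0,0,0],[0.085,0,0,0,0],[0.085,0,0,0,0],[0.085,0,0,0,0],[0.085,0,0,0,0],[0.085,0,0,-0.02,0],[0.085,0,0,-0.035,0],[0.085,0,0,-0.04,0],[0.085,0,0,-0.035,0],[0.085,0,0,0,0]]]'
python3 -m handwheel '[[[0.085,-0.021,-0.027,0,0],[0.085,-0.021,-0.027,0,0],[0.085,-0.021,-0.027,0,0],[0.085,-0.021,-0.027,0,0],[0.085,-0.021,-0.027,0,0],[0.085,-0.021,-0.027,0,0],[0.085,-0.021,-0.027,0,0],[0.085,-0.021,-0.027,0,0],[0.085,-0.021,-0.027,0,0],[0.085,-0.021,-0.027,0,0],[0.085,-0.021,-0.027,0,0],[0.085,-0.021,-0.027,0,0]]]'
python3 -m handwheel '[[[0.085,0,0,0,-5.6],[0.085,0,0,0,-5.5],[0.085,0,0,0,-5.5],[0.085,0,0,0,0],[0.085,0,0,0,0]]]'
python3 -c "
from h import *
s=get_state();print(s['eef_pos'],R.from_quat(s['tcp_rot']).as_matrix().round(3))
cv2.imwrite('pics/top4.png',viewer.read_camera('top'));cv2.imwrite('pics/side4.png',viewer.read_camera('side'))"
```

```text
time: 15.38
eef_pos: [0.6632, -0.0317, 0.0357]
tcp_rot: [0.707, 0.707, -0.0, 0.0]
contact_force: [-3.0, 0.2, 4.9]
opening: 0.479
finger_force: 41.4
time: 16.3
eef_pos: [0.668, -0.0326, 0.1751]
tcp_rot: [0.707, 0.707, 0.005, 0.007]
contact_force: [1.4, -0.5, 2.2]
opening: 0.998
finger_force: 0.0
time: 17.3
eef_pos: [0.3375, -0.2842, 0.1647]
tcp_rot: [0.707, 0.707, -0.0, 0.0]
contact_force: [-0.3, -1.1, 0.5]
opening: 0.992
finger_force: 0.0
time: 17.72
eef_pos: [0.3388, -0.2836, 0.1646]
tcp_rot: [0.599, 0.801, -0.0, 0.0]
contact_force: [-0.5, -0.4, 0.3]
opening: 0.991
finger_force: 0.0
[ 0.3387771  -0.28356026  0.16459181] [[-0.283  0.959  0.   ]
 [ 0.959  0.283 -0.   ]
 [-0.     0.    -1.   ]]
```

View pics/top4.png

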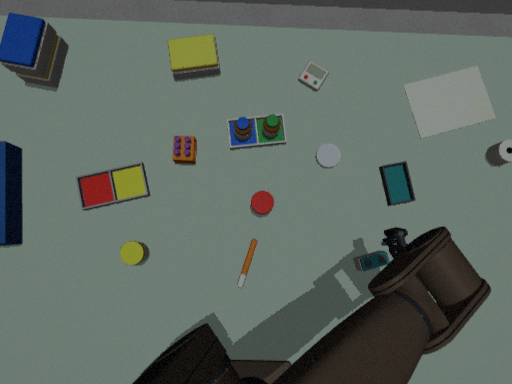

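View pics/side4.png

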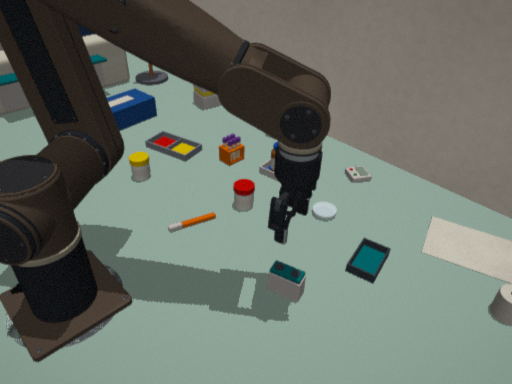

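Both bottles stand upright in their own bays, with caps at (243,123) and (271,120). The gripper is above the cartridge, which lies at (372,261) in the top view.

```bash
python3 -m handwheel '[[[0.085,0,0,0.025,0],[0.085,0,0,0.03,0],[0.085,0,0,0.03,0],[0.085,0,0,0.025,0],[0.085,0,0,0.015,0],[0.085,0,0,0.01,0],[0.085,0,0,0,0],[0.085,0,0,0,0]]]'
python3 -m handwheel '[[[0.01,0,0,0,0],[0.01,0,0,0,0],[0.01,0,0,0,0],[0.01,0,0,0,0],[0.01,0,0,0,0],[0.01,0,0,0,0],[0.01,0,0,0,0],[0.01,0,0,0,0],[0.01,0,0,0,0],[0.01,0,0,0,0]]]' 40
python3 -m handwheel '[[[0.01,0,0,-0.005,0],[0.01,0,0,-0.015,0],[0.01,0,0,-0.03,0],[0.01,0,0,-0.03,0],[0.01,0,0,-0.03,0],[0.01,0,0,-0.02,0],[0.01,0,0,-0.01,0],[0.01,0,0,0,0],[0.01,0,0,0,0]]]'
```

```text
time: 18.48
eef_pos: [0.3391, -0.2836, 0.0298]
tcp_rot: [0.598, 0.802, 0.0, -0.0]
contact_force: [-0.2, 0.8, -0.2]
opening: 0.996
finger_force: 0.0
time: 19.32
eef_pos: [0.3394, -0.284, 0.0305]
tcp_rot: [0.598, 0.802, -0.0, 0.001]
contact_force: [0.2, 1.5, 5.6]
opening: 0.366
finger_force: 43.1
time: 20.07
eef_pos: [0.3385, -0.2831, 0.1688]
tcp_rot: [0.598, 0.802, 0.0, -0.0]
contact_force: [-0.3, -0.2, -1.9]
opening: 0.362
finger_force: 42.5
```

```bash
python3 -m handwheel '[[[0.01,-0.0063,0.0084,0,0],[0.01,-0.0126,0.0168,0,0],[0.01,-0.0126,0.0168,0,0],[0.01,-0.0126,0.0168,0,0],[0.01,-0.0126,0.0168,0,0],[0.01,-0.0126,0.0168,0,0],[0.01,-0.0126,0.0168,0,0],[0.01,-0.0126,0.0168,0,0],[0.01,-0.0126,0.0168,0,0],[0.01,-0.0126,0.0168,0,0],[0.01,-0.0063,0.0084,0,0]]]'
python3 -m handwheel '[[[0.01,0,0,0,3],[0.01,0,0,0,6],[0.01,0,0,0,6],[0.01,0,0,0,6],[0.01,0,0,0,6],[0.01,0,0,0,6],[0.01,0,0,0,6],[0.01,0,0,0,6],[0.01,0,0,0,6],[0.01,0,0,0,6],[0.01,0,0,0,6],[0.01,0,0,0,6]]]'
python3 -m handwheel '[[[0.01,0,0,0,6],[0.01,0,0,0,6],[0.01,0,0,0,6],[0.01,0,0,0,4.5],[0.01,0,0,0,2],[0.01,0,0,0,0],[0.01,0,0,0,0],[0.01,0,0,0,0]]]'
python3 -c "
from h import *
s=get_state();print(s['eef_pos'],R.from_quat(s['tcp_rot']).as_matrix().round(3))
cv2.imwrite('pics/side5.png',viewer.read_camera('side'))"
```

```text
time: 20.98
eef_pos: [0.5363, -0.356, 0.1657]
tcp_rot: [0.598, 0.802, 0.0, -0.002]
contact_force: [-1.2, -0.7, -1.3]
opening: 0.366
finger_force: 42.4
time: 21.98
eef_pos: [0.5344, -0.3552, 0.1656]
tcp_rot: [0.948, 0.32, -0.002, -0.003]
contact_force: [-0.6, 0.6, -1.1]
opening: 0.367
finger_force: 42.5
time: 22.65
eef_pos: [0.5351, -0.3558, 0.1676]
tcp_rot: [0.993, 0.114, -0.001, -0.001]
contact_force: [-1.0, 0.3, -1.7]
opening: 0.362
finger_force: 42.5
[ 0.53511547 -0.35581252  0.16764001] [[ 0.974  0.227 -0.002]
 [ 0.227 -0.974  0.002]
 [-0.002 -0.003 -1.   ]]
```

View pics/side5.png

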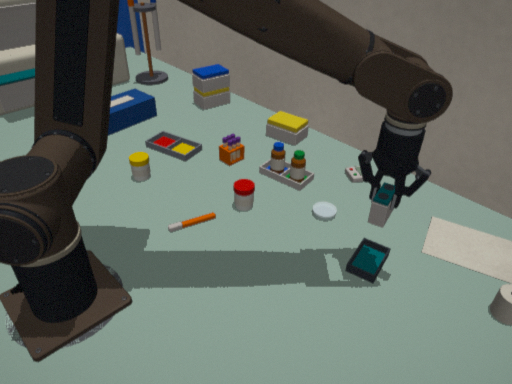

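The cartridge is held level at (384,202), parallel to the carrier at (369,260), so I lower it.

```bash
python3 -m handwheel '[[[0.01,0,0,0.015,0],[0.01,0,0,0.025,0],[0.01,0,0,0.025,0],[0.01,0,0,0.025,0],[0.01,0,0,0.02,0],[0.01,0,0,0.01,0],[0.01,0,0,0.005,0],[0.01,0,0,0.003,0],[0.01,0,0,0.001,0],[0.01,0,0,0,0],[0.01,0,0,0,0],[0.01,0,0,0,0]]]'
python3 -m handwheel '[[[0.01,0,0,0.001,0],[0.01,0,0,0.001,0],[0.01,0,0,0,0],[0.01,0,0,0,0]]]'
```

```text
time: 23.7
eef_pos: [0.5365, -0.357, 0.042]
tcp_rot: [0.994, 0.114, 0.001, 0.001]
contact_force: [-1.3, -0.2, -1.5]
opening: 0.363
finger_force: 42.5
time: 24.03
eef_pos: [0.5357, -0.3563, 0.0386]
tcp_rot: [0.994, 0.114, -0.0, -0.0]
contact_force: [0.1, -0.2, -1.3]
opening: 0.366
finger_force: 42.5
```

```bash
python3 -m handwheel '[[[0.01,0,0,0.001,0],[0.01,0,0,0.001,0],[0.01,0,0,0.001,0],[0.01,0,0,0.0007,0],[0.01,0,0,0,0],[0.01,0,0,0,0]]]'
```

```text
time: 24.53
eef_pos: [0.5358, -0.3564, 0.0348]
tcp_rot: [0.994, 0.114, -0.0, -0.0]
contact_force: [-0.4, -0.7, -0.9]
opening: 0.366
finger_force: 42.4
```

```bash
python3 -m handwheel '[[[0.01,0,0,0.001,0],[0.01,0,0,0,0],[0.01,0,0,0,0]]]'
python3 -m handwheel '[[[0.06,0,0,0,0],[0.085,0,0,0,0],[0.085,0,0,0,0],[0.085,0,0,0,0],[0.085,0,0,0,0],[0.085,0,0,0,0],[0.085,0,0,-0.02,0],[0.085,0,0,-0.035,0],[0.085,0,0,-0.04,0],[0.085,0,0,-0.035,0],[0.085,0,0,0,0]]]'
python3 -m handwheel '[[[0.085,0,0,0,-6.4],[0.085,0,0,0,-6.4],[0.085,0,0,0,-6.4],[0.085,0,0,0,-6.4],[0.085,0,0,0,-6.4],[0.085,0,0,0,-6.4],[0.085,0,0,0,-6.4],[0.085,0,0,0,-6.4],[0.085,0,0,0,-6.4],[0.085,0,0,0,-6.4],[0.085,0,0,0,-6.4],[0.085,0,0,0,-6.4]]]'
python3 -m handwheel '[[[0.085,0.0341,-0.0065,0,0],[0.085,0.0341,-0.0065,0,0],[0.085,0.0341,-0.0065,0,0],[0.085,0.0341,-0.0065,0,0],[0.085,0.0341,-0.0065,0,0],[0.085,0.0341,-0.0065,0,0],[0.085,0.0341,-0.0065,0,0],[0.085,0.0341,-0.0065,0,0],[0.085,0.0341,-0.0065,0,0],[0.085,0.0341,-0.0065,0,0],[0.085,0,0,0,0],[0.085,0,0,0,0]]]'
python3 -c "
from h import *
s=get_state();print(s['eef_pos'],R.from_quat(s['tcp_rot']).as_matrix().round(3))
I=viewer.read_camera('top');cv2.imwrite('pics/top6.png',I)
for c,u,z in(('teal',(398,184),.062),('blue',(243,123),.087),('green',(271,120),.087),('yellow',(132,253),.064)):
  b=blob(I,c,u,25 if c=='teal' else 8);w=np.array([ray('top',q,z) for q in b[1]],np.float32)
  print(c,ray('top',b[0],z),cv2.minAreaRect(w*1000))"
```

```text
time: 24.78
eef_pos: [0.5359, -0.3565, 0.0346]
tcp_rot: [0.994, 0.114, 0.0, 0.0]
contact_force: [-1.2, 1.2, 3.2]
opening: 0.367
finger_force: 42.8
time: 25.7
eef_pos: [0.5397, -0.3598, 0.1742]
tcp_rot: [0.993, 0.114, 0.005, 0.006]
contact_force: [0.9, -0.7, 0.9]
opening: 0.993
finger_force: 0.0
time: 26.7
eef_pos: [0.5357, -0.3564, 0.1636]
tcp_rot: [0.706, 0.708, -0.0, -0.0]
contact_force: [-0.3, -0.5, -1.0]
opening: 0.994
finger_force: 0.0
time: 27.7
eef_pos: [0.4712, -0.0137, 0.1638]
tcp_rot: [0.707, 0.708, 0.0, 0.0]
contact_force: [-0.6, 0.4, 0.8]
opening: 0.993
finger_force: 0.0
[ 0.47118522 -0.01374366  0.1638458 ] [[-0.001  1.     0.   ]
 [ 1.     0.001 -0.   ]
 [-0.     0.    -1.   ]]
teal [ 0.5278648  -0.34475706] ((528.46337890625, -345.6918640136719), (88.0259017944336, 60.09535598754883), 12.952055931091309)
blue [0.65486357 0.0368661 ] ((654.8215942382812, 36.64915466308594), (29.192354202270508, 25.9947509765625), 1.9891308546066284)
green [ 0.66346116 -0.03286613] ((663.4881591796875, -32.940345764160156), (26.84999656677246, 28.536663055419922), 2.100583791732788)
yellow [0.34342608 0.28176951] ((343.4544677734375, 281.7759704589844), (32.028663635253906, 32.559810638427734), 1.5814522504806519)
```

View pics/top6.png

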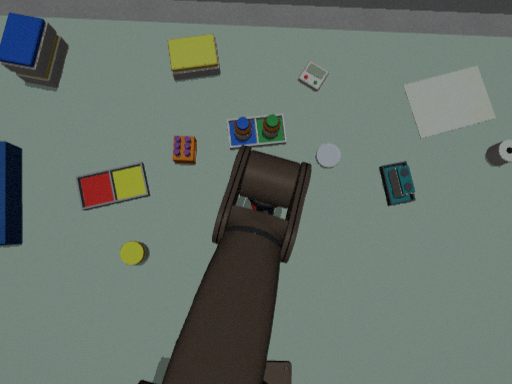

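The bottles are placed well, and the cartridge shows in the carrier near (401,182). I'll enlarge that spot to check before I touch a pot.

```bash
python3 -c "
from h import *
a=cv2.imread('pics/top6.png')[155:212,370:430];cv2.imwrite('pics/c7a.png',a)
b=viewer.read_camera('side')[225:285,335:398]
f=lambda i:cv2.resize(i,(400,400),interpolation=cv2.INTER_CUBIC)
cv2.imwrite('pics/c7.png',np.hstack([f(a),f(b)]))"
```

```text
(no output)
```

View pics/c7.png

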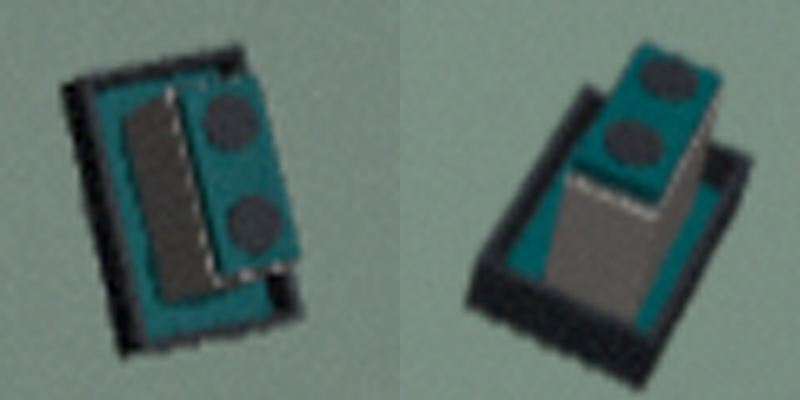

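```bash
python3 -c "
from h import *
print(ray('top',(405.4,180),.066),ray('top',(397.3,183.6),.02))
print(ray('side',(335+645*63/400-63,225+122*.15),.066))"
```

```text
[ 0.53457984 -0.35834648] [ 0.53249899 -0.35491556]
[ 0.5298431  -0.36146794]
```

The cartridge sits flat, lengthwise and about 4 mm from the slot centre, so step 1 is done. Next is the red pot.

```bash
python3 -m handwheel '[[[0.085,0,0,0.02,0],[0.085,0,0,0.03,0],[0.085,0,0,0.03,0],[0.085,0,0,0.02,0],[0.085,0,0,0.015,0],[0.085,0,0,0.008,0],[0.085,0,0,0,0],[0.085,0,0,0,0]]]'
python3 -m handwheel '[[[0.03,0,0,0,0],[0.03,0,0,0,0],[0.03,0,0,0,0],[0.03,0,0,0,0],[0.03,0,0,0,0],[0.03,0,0,0,0],[0.03,0,0,0,0],[0.03,0,0,0,0]]]' 40
python3 -m handwheel '[[[0.03,0,0,-0.005,0],[0.03,0,0,-0.015,0],[0.03,0,0,-0.03,0],[0.03,0,0,-0.03,0],[0.03,0,0,-0.03,0],[0.03,0,0,-0.02,0],[0.03,0,0,-0.01,0],[0.03,0,0,0,0],[0.03,0,0,0,0]]]'
```

```text
time: 28.47
eef_pos: [0.472, -0.0161, 0.0411]
tcp_rot: [0.708, 0.706, -0.0, 0.0]
contact_force: [-0.0, 0.6, 0.5]
opening: 0.999
finger_force: 0.0
time: 29.13
eef_pos: [0.4726, -0.0155, 0.0425]
tcp_rot: [0.708, 0.706, 0.0, 0.001]
contact_force: [-1.7, -0.7, 5.5]
opening: 0.631
finger_force: 41.6
time: 29.88
eef_pos: [0.4712, -0.0151, 0.1804]
tcp_rot: [0.708, 0.706, -0.0, -0.0]
contact_force: [-0.4, 0.7, -1.3]
opening: 0.63
finger_force: 42.4
```

```bash
python3 -m handwheel '[[[0.03,0.0185,0.0011,0,0],[0.03,0.037,0.00225,0,0],[0.03,0.037,0.00225,0,0],[0.03,0.037,0.00225,0,0],[0.03,0.037,0.00225,0,0],[0.03,0.037,0.00225,0,0],[0.03,0.037,0.00225,0,0],[0.03,0.037,0.00225,0,0],[0.03,0.037,0.00225,0,0],[0.03,0.037,0.00225,0,0],[0.03,0.037,0.00225,0,0],[0.03,0.0185,0.0011,0,0]]]'
python3 -m handwheel '[[[0.03,0,0,0,0],[0.03,0,0,0,0],[0.03,0,0,0,0],[0.03,0,0,0,0]]]'
```

```text
time: 30.88
eef_pos: [0.4954, 0.3947, 0.1774]
tcp_rot: [0.707, 0.707, -0.002, -0.001]
contact_force: [-0.6, -0.1, -1.3]
opening: 0.627
finger_force: 42.4
time: 31.22
eef_pos: [0.4967, 0.3903, 0.1794]
tcp_rot: [0.708, 0.706, -0.001, -0.0]
contact_force: [0.4, -0.1, -1.3]
opening: 0.63
finger_force: 42.4
```

Contact should come near 0.0465, so I go down 0.130 and then feel for it.

```bash
python3 -m handwheel '[[[0.03,0.001,0,0.015,0],[0.03,0,0,0.025,0],[0.03,0,0,0.025,0],[0.03,0,0,0.025,0],[0.03,0,0,0.02,0],[0.03,0,0,0.01,0],[0.03,0,0,0.004,0],[0.03,0,0,0.002,0],[0.03,0,0,0.001,0],[0.03,0,0,0,0],[0.03,0,0,0,0],[0.03,0,0,0,0]]]'
python3 -m handwheel '[[[0.03,0,0,0.001,0],[0.03,0,0,0.001,0],[0.03,0,0,0.001,0],[0.03,0,0,0,0],[0.03,0,0,0,0],[0.03,0,0,0,0]]]'
```

```text
time: 32.22
eef_pos: [0.4979, 0.3932, 0.0553]
tcp_rot: [0.708, 0.706, 0.001, 0.0]
contact_force: [0.2, -1.0, -1.5]
opening: 0.631
finger_force: 42.4
time: 32.72
eef_pos: [0.4971, 0.3927, 0.0508]
tcp_rot: [0.708, 0.706, -0.0, -0.0]
contact_force: [0.2, 0.3, -0.7]
opening: 0.625
finger_force: 42.4
```

```bash
python3 -m handwheel '[[[0.03,0,0,0.001,0],[0.03,0,0,0.001,0],[0.03,0,0,0.001,0],[0.03,0,0,0.0005,0],[0.03,0,0,0,0],[0.03,0,0,0,0],[0.03,0,0,0,0]]]'
```

```text
time: 33.3
eef_pos: [0.4972, 0.3927, 0.0474]
tcp_rot: [0.708, 0.706, 0.0, 0.0]
contact_force: [-0.0, 0.2, -2.4]
opening: 0.63
finger_force: 42.4
```

```bash
python3 -m handwheel '[[[0.03,0,0,0.001,0],[0.03,0,0,0.001,0],[0.03,0,0,0,0],[0.03,0,0,0,0]]]'
```

```text
time: 33.63
eef_pos: [0.4975, 0.3931, 0.0466]
tcp_rot: [0.708, 0.706, 0.0, -0.0]
contact_force: [-2.7, -1.0, 5.9]
opening: 0.629
finger_force: 42.8
```

```bash
python3 -m handwheel '[[[0.07,0,0,0,0],[0.085,0,0,0,0],[0.085,0,0,0,0],[0.085,0,0,0,0],[0.085,0,0,0,0],[0.085,0,0,0,0],[0.085,0,0,-0.02,0],[0.085,0,0,-0.035,0],[0.085,0,0,-0.035,0],[0.085,0,0,-0.03,0],[0.085,0,0,0,0]]]'
python3 -m handwheel '[[[0.085,-0.0224,-0.0306,0,0],[0.085,-0.0224,-0.0306,0,0],[0.085,-0.0224,-0.0306,0,0],[0.085,-0.0224,-0.0306,0,0],[0.085,-0.0224,-0.0306,0,0],[0.085,0,0,0,0],[0.085,0,0,0,0],[0.085,0,0,0,0]]]'
python3 -m handwheel '[[[0.085,0,0,0.02,0],[0.085,0,0,0.03,0],[0.085,0,0,0.03,0],[0.085,0,0,0.02,0],[0.085,0,0,0.015,0],[0.085,0,0,0.008,0],[0.085,0,0,0,0],[0.085,0,0,0,0]]]'
```

```text
time: 34.55
eef_pos: [0.5011, 0.395, 0.1743]
tcp_rot: [0.708, 0.706, 0.007, 0.002]
contact_force: [1.0, 0.0, 0.4]
opening: 0.995
finger_force: 0.0
time: 35.22
eef_pos: [0.3446, 0.2813, 0.166]
tcp_rot: [0.708, 0.706, 0.001, 0.0]
contact_force: [0.6, 0.4, -0.1]
opening: 0.993
finger_force: 0.0
time: 35.88
eef_pos: [0.345, 0.2816, 0.0427]
tcp_rot: [0.708, 0.706, 0.0, 0.0]
contact_force: [-0.0, 0.8, 0.5]
opening: 0.996
finger_force: 0.0
```

```bash
python3 -m handwheel '[[[0.03,0,0,0,0],[0.03,0,0,0,0],[0.03,0,0,0,0],[0.03,0,0,0,0],[0.03,0,0,0,0],[0.03,0,0,0,0],[0.03,0,0,0,0],[0.03,0,0,0,0]]]' 40
python3 -m handwheel '[[[0.03,0,0,-0.005,0],[0.03,0,0,-0.015,0],[0.03,0,0,-0.03,0],[0.03,0,0,-0.03,0],[0.03,0,0,-0.03,0],[0.03,0,0,-0.02,0],[0.03,0,0,-0.01,0],[0.03,0,0,0,0],[0.03,0,0,0,0]]]'
python3 -m handwheel '[[[0.03,0.0021,0.0107,0,0],[0.03,0.0042,0.0214,0,0],[0.03,0.0042,0.0214,0,0],[0.03,0.0042,0.0214,0,0],[0.03,0.0042,0.0214,0,0],[0.03,0.0042,0.0214,0,0],[0.03,0.0042,0.0214,0,0],[0.03,0.0042,0.0214,0,0],[0.03,0.0021,0.0107,0,0],[0.03,0,0,0,0],[0.03,0,0,0,0],[0.03,0,0,0,0]]]'
python3 -c "
from h import *
cv2.imwrite('pics/side8.png',viewer.read_camera('side'))"
```

```text
time: 36.55
eef_pos: [0.345, 0.2817, 0.044]
tcp_rot: [0.708, 0.706, 0.001, 0.0]
contact_force: [-1.8, -0.4, 5.6]
opening: 0.63
finger_force: 41.9
time: 37.3
eef_pos: [0.3435, 0.2808, 0.1818]
tcp_rot: [0.708, 0.706, -0.0, -0.0]
contact_force: [0.6, 0.9, -2.3]
opening: 0.628
finger_force: 42.4
time: 38.3
eef_pos: [0.5141, 0.3139, 0.1805]
tcp_rot: [0.708, 0.706, -0.002, -0.001]
contact_force: [0.2, 0.1, -0.8]
opening: 0.626
finger_force: 42.4
```

View pics/side8.png

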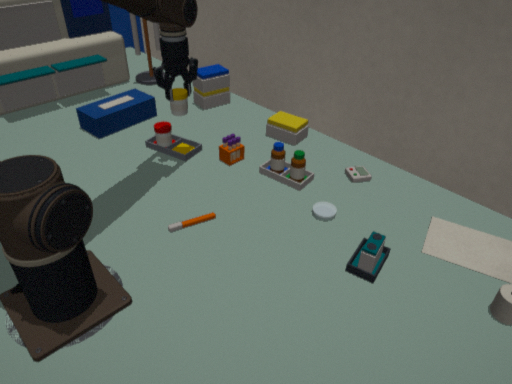

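The red pot stands upright in the red bay at (163,134). The yellow pot hangs upright above its bay.

```bash
python3 -m handwheel '[[[0.03,0.001,0,0.015,0],[0.03,0,0,0.025,0],[0.03,0,0,0.025,0],[0.03,0,0,0.025,0],[0.03,0,0,0.02,0],[0.03,0,0,0.01,0],[0.03,0,0,0.004,0],[0.03,0,0,0.002,0],[0.03,0,0,0.001,0],[0.03,0,0,0.001,0],[0.03,0,0,0,0],[0.03,0,0,0,0]]]'
python3 -m handwheel '[[[0.03,0,0,0.001,0],[0.03,0,0,0.001,0],[0.03,0,0,0.001,0],[0.03,0,0,0,0],[0.03,0,0,0,0],[0.03,0,0,0,0]]]'
```

```text
time: 39.35
eef_pos: [0.5159, 0.3156, 0.0556]
tcp_rot: [0.708, 0.706, 0.001, 0.0]
contact_force: [-0.8, -0.3, -1.5]
opening: 0.621
finger_force: 42.4
time: 39.85
eef_pos: [0.5152, 0.3153, 0.0514]
tcp_rot: [0.708, 0.706, -0.0, -0.0]
contact_force: [0.1, 0.0, -1.5]
opening: 0.626
finger_force: 42.4
```

```bash
python3 -m handwheel '[[[0.03,0,0,0.001,0],[0.03,0,0,0.001,0],[0.03,0,0,0.001,0],[0.03,0,0,0.0007,0],[0.03,0,0,0,0],[0.03,0,0,0,0],[0.03,0,0,0,0]]]'
```

```text
time: 40.43
eef_pos: [0.5152, 0.3154, 0.0481]
tcp_rot: [0.708, 0.706, -0.0, -0.0]
contact_force: [-2.9, -0.2, 2.3]
opening: 0.629
finger_force: 42.6
```

Contact. I release it, then back off up and clear.

```bash
python3 -m handwheel '[[[0.07,0,0,0,0],[0.085,0,0,0,0],[0.085,0,0,0,0],[0.085,0,0,0,0],[0.085,0,0,0,0],[0.085,0,0,0,0],[0.085,0,0,-0.02,0],[0.085,0,0,-0.035,0],[0.085,0,0,-0.035,0],[0.085,0,0,-0.03,0],[0.085,0,0,0,0]]]'
python3 -m handwheel '[[[0.085,-0.03,0,0,0],[0.085,-0.04,0,0,0],[0.085,-0.04,0,0,0],[0.085,-0.04,0,0,0],[0.085,-0.04,0,0,0],[0.085,-0.03,0,0,0],[0.085,0,0,0,0],[0.085,0,0,0,0],[0.085,0,0,0,0]]]'
python3 -c "
from h import *
I=viewer.read_camera('top');cv2.imwrite('pics/top9.png',I)
for c,u in(('red',(96,187)),('yellow',(130,180))):
  b=blob(I,c,u,30);print(c,len(b[1]),ray('top',b[0],.066))"
```

```text
time: 41.35
eef_pos: [0.5193, 0.317, 0.1763]
tcp_rot: [0.708, 0.706, 0.007, 0.003]
contact_force: [1.6, 0.5, 1.2]
opening: 0.998
finger_force: 0.0
time: 42.1
eef_pos: [0.5146, 0.0955, 0.1675]
tcp_rot: [0.708, 0.706, 0.0, -0.0]
contact_force: [-0.1, 0.2, -0.6]
opening: 0.998
finger_force: 0.0
red 820 [0.49078616 0.37938157]
yellow 795 [0.51000258 0.30384924]
```

View pics/top9.png

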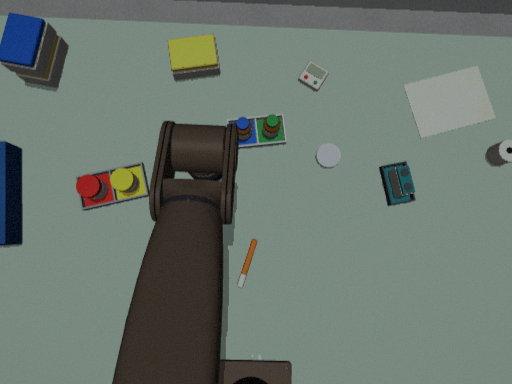

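Both pots stand upright in the bays of their colour, with lids at (90,187) and (123,180). The gripper is clear. One last numeric check of the pots against the tray, then I hand in.

```bash
python3 -c "
from h import *
c=ray('top',(113.3,187),.02);y=np.array([-.25,.968]);x=np.array([.968,.25])
for n,p in(('red',(90,187)),('yellow',(123,180))):
  w=ray('top',p,.07);print(n,w,(w-c)@x,(w-c)@y)
print(c)
from plant import sign_off;print(sign_off())"
```

```text
red [0.49318658 0.38712917] 0.0015152928637332756 0.03849214449181219
yellow [0.51215436 0.31206029] 0.0011088849743868569 -0.03891647819750603
[0.5013467  0.34947203]
the job is handed in; nothing more can be done
None
```

The job is handed in at about 42 s of the 144 s: both bottles and the cartridge went in first, then both pots, and my last camera checks put all five upright in their places with the gripper clear, though sign-off returned no verdict.

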